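# Roll the trim of a display module home

### The arm

A 7-joint arm with a two-finger parallel gripper is mounted at the origin on the work surface. World frame = base frame: x ahead of the robot, y to its left, z up, the work surface at z = 0. Lengths are in m, angles in rad, forces in N, time in s.
With the tool pointing down it reaches from about 0.4 to 0.85 m from the base axis. Payload 10.4 kg.
Tool frame: the origin (TCP) lies between the finger pads; the fingertips stand 22 mm ahead of it and the grasp point (between the pads) lies 3 mm ahead of it; z points along the fingers, y is the line along which they close (so a half turn about z gives the same grasp; the last joint's range is limited). The gripper opens to 85 mm and grips with 20 to 120 N. Pads are 22 mm wide; open, the fingers measure 114 mm over their backs; the gripper's body (76 mm by 85 mm) begins 54 mm behind the grasp point. The pads swing forward as they close: fully open they stand 13 mm farther back than shut.
Start: joints at [-1.304, 0.332, -0.065, 1.46, 0.022, 1.35, -0.088], TCP at [0.179, 0.599, 0.253] pointing down, gripper open.
Joint ranges: [-2.6, 2.6], [-0.5, 2.12], [-1.47, 1.34], [0.16, 2.42], [-1.27, 4.41], [0.06, 2.06], [-2.6, 2.6]. Speed limits (rad/s): [2.22, 2.22, 2.79, 2.79, 3.14, 3.14, 3.14].

### API

Orientations are given as a unit quaternion [x, y, z, w].
In Python, from workcell import manip, camera, ticket, boxes_of, outline_of gives the robot as it stands.
- The arm moves only by the tool carry_out, never from a script. Its argument "deltas" is a list of rows, each a list of 5 numbers: the shift along the tool's x, y, z as a fraction of full scale, then the turn about the tool's z as a fraction of full scale, then the opening, from -1 (shut) to 1 (fully open), so that 0 is half open. In form: [[tx, ty, tz, spin, gripper], ...]. A call has 1 to 20 rows; each row is the pose to reach, as a shift and turn from the pose commanded when the call began, along the tool's axes at that moment; what a row does not reach only later rows make up. Full scale, the value 1, is 150 mm for a shift and 30 degrees for a turn. A row lasts 1/8 s, in which the tool goes at most 62.5 mm and 10.7 degrees, less where a joint would pass 70% of its speed; a pose out of reach is approached as far as the arm can. A call with a number of a shift or a turn outside -1 to 1 is refused whole. A call with a gripper value outside its range is refused whole. The fingers move at their own pace and stop on an object; "force" is the grip in N (left out, the last holds). Time passes only in rows, so rows that repeat a pose let the fingers close. It gives the time, the measured TCP pose, the force, the opening and the grip force at its end, in the units of the state.
- manip.get_obs(): the state, without advancing time (a new reading comes with each control period).
- camera(name): name is "scene" or "top" or "wrist"; returns a dict with "img" (420x560x3 uint8, red, green, blue), "depth" (420x560 float32, m along the optical axis (not along the pixel's ray), 0 where there is no reading), "vertical_fov" (degrees; the focal length in pixels is half the picture's height over the tangent of half this angle, whatever the lens; pixels are square), "cx", "cy" (the principal point, pixels), "k1" (the pictures are not rectified: a ray, as slopes to the right and down, at radius r is drawn at 1 + k1 r^2 times it, then the intrinsics apply), "R" (3x3) and "t" (3): a world point X has camera coordinates R X + t. Camera axes: x right, y down, z forward; pixel columns grow to the right and rows downward; lengths in m; the calibration is good to about 2 mm. A picture is of the moment at which its call begins.
- ticket.hand_in(): hands the job in; it is judged then, once.
Trained networks look in a picture, given as the dict that the camera call returned (one of the last four; its "shot" number tells which), for a name from the list of things; names that differ only in an ending like _2 or _b are one class to them, and where a whole thing is asked for, a point or a joint stands for the part that bears it (a point fixed in the world has none). Each returns a list of dicts, best first, with "conf" (0 to 1); they miss things now and then, are a little off and sometimes report something else, mostly with a low value. They report only what shows in the picture. A call takes as long as a camera call.
- boxes_of(query, picture): "position" ([x, y, z] in m, in world coordinates, good to about 4 mm: the middle of the surface that is visible of it).
- outline_of(query, picture): "region" (420x560 bool, what is visible of it).
The state is a dict: "clock": time; "joint_pos": joint angles; "joint_velocities": joint speeds; "tau": joint torques, N m; "position": TCP position; "ee_rot": TCP orientation; "ft_force": force on the tool from outside, world axes, zero at the start; "torque": the same for the moment, N m; "grip_width": opening from 0.0 (shut) to 1.0 (fully open); "grasp_force": force on a finger pad.
Only numpy, scipy, OpenCV 4.12 (cv2) and the standard library are available. Lean on these libraries where they do the work, as an engineer would, in place of code of your own. Each camera call takes 0.05 s, during which the arm holds its last target. There are 200 camera calls.

### The job

Take the press roller from its stand and roll it along the raised row of trim pieces on the display module's edge, pressing firmly, about 15 N and never more than 30 N, until every piece is fully home and flush with the rim. Press the trim only with the roller, then put the roller back upright in its stand; leave everything else on the bench where it is.

Things in the scene. Friction and masses are not known exactly. Their poses are not given: they have to be found in the camera images.
- cradle: Fixed aluminium cradle, base plate 120 x 270 x 10 mm on the bench; origin: centre of its underside, z up. It carries an open display module 110 x 270 mm, long along cradle y, metal rim nominally 56 mm above the origin. Its feet are adjusted: true height up to 8 mm more or less, out of level along y by up to 0.03 rad. No pose here shows this (all are nominal); only touch does.
- row (a point): Nominal centre of the row of eight grey trim pieces in the channel along the module's long edge on the cradle's -x side, at rim height: cradle (-38, 0, 56) mm; axes as the cradle's. Pieces 24 x 24 mm; row from y = -96 to +96 mm, piece i centred at y = -84 + 24 i mm. Rims 5 mm wide either side of the row; a piece fully down is flush with them.
- corner (a point): Nominal centre of the bare metal corner flat at the row's +y end, level with the rim: 116 mm from the row's centre along y. The flat is 39 mm long (y 96 to 135 mm from the row's centre) and 36 mm wide; a like one is at the -y end.
- roller: Loose press roller, 0.29 kg (body +-30 %), in its stand. Origin: centre of the underside of its black flange, 76 (x) x 62 (y) x 6 mm; z up. Above the flange an upright square wooden handle, 26 x 26 mm, sides along x and y, from 6 to 70 mm above the origin. Below it a fork with a rubber wheel, radius 20 mm, 16 mm wide, axle along y: it rolls along x.
- wheel_foot (a point): Lowest point of the roller's unloaded wheel, 44 mm under the roller's origin (axle 24 mm under it). The axle is sprung in the fork: it begins to give upward at about 3 N, then 1 mm more per 11 N, up to 6 mm.
- stand: Fixed aluminium stand, 80 (x) x 66 (y) x 52 mm, origin: centre of its underside; open pocket 54 x 44 mm in its top. The roller's flange rests on its top (roller origin 52 mm above the stand's), wheel hanging free in the pocket, axes parallel, either way round. It is left or right of the module; a fixed black parts tray of like footprint, 30 mm high, is on the other side.
- wheel (a joint): Angle of the roller's wheel about its axle, rad, 0 at the start, without limits; 1 rad is 20 mm of rolling.
- trim0 (a joint): How far trim piece 0 (at the -y end of the row) stands proud of the rim, m: 0 is flush and fully home (a hard stop); it starts 2.5 to 4.2 mm proud. A stiff sliding fit: takes 7 to 10 N to push down and stays where it is left.
- trim1 (a joint): How far trim piece 1 (counted from the -y end of the row) stands proud of the rim, m: 0 is flush and fully home (a hard stop); it starts 2.5 to 4.2 mm proud. A stiff sliding fit: takes 7 to 10 N to push down and stays where it is left.
- trim2 (a joint): How far trim piece 2 (counted from the -y end of the row) stands proud of the rim, m: 0 is flush and fully home (a hard stop); it starts 2.5 to 4.2 mm proud. A stiff sliding fit: takes 7 to 10 N to push down and stays where it is left.
- trim3 (a joint): How far trim piece 3 (counted from the -y end of the row) stands proud of the rim, m: 0 is flush and fully home (a hard stop); it starts 2.5 to 4.2 mm proud. A stiff sliding fit: takes 7 to 10 N to push down and stays where it is left.
- trim4 (a joint): How far trim piece 4 (counted from the -y end of the row) stands proud of the rim, m: 0 is flush and fully home (a hard stop); it starts 2.5 to 4.2 mm proud. A stiff sliding fit: takes 7 to 10 N to push down and stays where it is left.
- trim5 (a joint): How far trim piece 5 (counted from the -y end of the row) stands proud of the rim, m: 0 is flush and fully home (a hard stop); it starts 2.5 to 4.2 mm proud. A stiff sliding fit: takes 7 to 10 N to push down and stays where it is left.
- trim6 (a joint): How far trim piece 6 (counted from the -y end of the row) stands proud of the rim, m: 0 is flush and fully home (a hard stop); it starts 2.5 to 4.2 mm proud. A stiff sliding fit: takes 7 to 10 N to push down and stays where it is left.
- trim7 (a joint): How far trim piece 7 (at the +y end of the row) stands proud of the rim, m: 0 is flush and fully home (a hard stop); it starts 2.5 to 4.2 mm proud. A stiff sliding fit: takes 7 to 10 N to push down and stays where it is left.
- meter: Bystander: black hand multimeter, 140 x 70 x 32 mm, lying on the bench. Origin: centre of its underside.
- driver: Bystander: screwdriver lying on the bench. Origin: underside, near its middle.
- flux: Bystander: small bottle, 48 mm across, 95 mm tall, standing. Origin: centre of its underside.
- spool: Bystander: metal solder spool, 60 mm across, 42 mm tall, standing. Origin: centre of its underside.
- card: Bystander: small circuit card, 90 x 60 x 6 mm, with parts up to 16 mm high, lying flat. Origin: centre of its underside.
- loupe: Bystander: black loupe, 48 mm across, 30 mm tall, standing. Origin: centre of its underside.

How it is judged:
On the way, in this order (a step that is already met when the one before it is completed fails the run):
1. the roller is out of its stand (z of roller in the frame of stand above 0.09 m), for 0.1 s.
2. the roller's wheel has rolled at least 80 mm (4 rad, either way) and is pressing on the module ((value of joint wheel above 4 rad or value of joint wheel below -4 rad) and contact force between roller and cradle above 3 N), for 0.05 s.
3. all eight trim pieces are home (value of joint each of trim0, trim1, trim2, trim3, trim4, trim5, trim6, trim7 below 0.0015 m), for 0.2 s.
At the end, for the whole second after the job is handed in: All eight trim pieces are within 1.5 mm of flush, and the roller rests upright (within 0.08 rad) in its stand, its flange on the stand's top (height within 3 mm, centre within 14 mm of the stand's), at rest (all of step 3 and horizontal distance between roller and stand below 0.014 m and z of roller in the frame of stand between 0.049 and 0.055 m and angle between roller's own z axis and vertical below 0.08 rad and linear speed of roller below 0.02 m/s); the robot touches nothing.
It fails at once if the roller presses on the module or its trim with more than 30 N (contact force between roller and cradle above 30 N).
It fails at once if the gripper or arm presses on the module or its trim (over 3 N) (contact force between any of the fingers, the arm and cradle above 3 N).
It fails at once if another thing on the bench is shoved more than 20 mm (distance of any of meter, driver, flux, spool, card, loupe from where it was at the start of the episode above 0.02 m).
It also fails if it takes over 70 s, if anything falls off the work surface, if the arm or the gripper's body presses on something with over 40 N, if the wrist force passes 120 N, or if a joint passes its speed limit or range.

## Working session

There is one attempt and no reset: what is moved stays moved. The work goes in short steps, Python scripts to look and compute and a tool call to move; the robot and the scene stay as the last step left them, time stands still between calls to the robot, and variables do not carry over. Pictures are saved under pics/ and viewed, at most 10 in all, crops included, and the job is handed in when it is done.

Besides the shell and the picture viewer there is one more tool, called after ">>>" as name(argument=value, ...), one argument or row to a line, values as JSON. carry_out: Moves the arm, as the interface text tells. Its arguments: {"type":"object","properties":{"deltas":{"type":"array","items":{"type":"array","items":{"type":"number"}}},"force":{"type":"number"}},"required":["deltas"]}

```bash
ls; mkdir -p pics; cat > h.py <<'E'
import numpy as np, cv2
from workcell import manip, camera, ticket, boxes_of, outline_of
from scipy.spatial.transform import Rotation as Rot
def cloud(p):
    d=p["depth"];h,w=d.shape;f=h/2/np.tan(np.radians(p["vertical_fov"]/2))
    K=np.array([[f,0,p["cx"]],[0,f,p["cy"]],[0,0,1]])
    v,u=np.mgrid[:h,:w]
    n=cv2.undistortPoints(np.stack([u,v],-1).reshape(-1,1,2).astype(float),K,np.array([p["k1"],0,0,0.])).reshape(h,w,2)
    c=np.dstack([n*d[...,None],d])
    X=(c-p["t"])@p["R"]
    X[d==0]=np.nan
    return X
def save(p,n): cv2.imwrite("pics/"+n+".png",p["img"][...,::-1])
E
python3 - <<'E'
from h import *
o=manip.get_obs(); print({k:np.round(v,3) for k,v in o.items()})
for n in ["top","scene"]:
    p=camera(n); save(p,n+"0"); X=cloud(p)
    for q in ["cradle","row","corner","roller","stand","meter","driver","flux","spool","card","loupe","trim0"]:
        print(n,q,[(np.round(b["position"],3),round(b["conf"],2)) for b in boxes_of(q,p)][:2])
    for q in ["roller","cradle","stand"]:
        r=outline_of(q,p)
        if r:
            m=r[0]["region"]; P=X[m]; P=P[~np.isnan(P[:,0])]
            print(q,r[0]["conf"],m.sum(),np.round(np.percentile(P,[2,50,98],axis=0),3))
E
```

```text
pics
{'clock': np.float64(0.0), 'joint_pos': array([-1.304,  0.333, -0.065,  1.461,  0.022,  1.35 , -0.088]), 'joint_velocities': array([-0.001,  0.   , -0.   ,  0.001,  0.001, -0.   , -0.001]), 'tau': array([-0.0000e+00, -6.2542e+01,  4.9000e-02, -3.9163e+01,  1.6000e-02,
        9.0000e-03, -0.0000e+00]), 'position': array([0.179, 0.599, 0.253]), 'ee_rot': array([ 0.144,  0.99 , -0.001, -0.   ]), 'ft_force': array([-0.251, -0.17 , -0.661]), 'torque': array([-0.029,  0.004,  0.038]), 'grasp_force': np.float64(0.0), 'grip_width': np.float64(1.001)}
top cradle [(array([0.53 , 0.036, 0.043]), 0.79)]
top row [(array([0.53 , 0.036, 0.045]), 0.72)]
top corner [(array([ 0.659, -0.299,  0.042]), 0.42)]
top roller [(array([ 0.43 , -0.311,  0.057]), 0.87)]
top stand [(array([ 0.42 , -0.294,  0.04 ]), 0.54)]
top meter [(array([ 0.742, -0.12 ,  0.033]), 0.61)]
top driver [(array([0.798, 0.131, 0.029]), 0.86)]
top flux [(array([0.637, 0.294, 0.066]), 0.78)]
top spool [(array([ 0.659, -0.298,  0.041]), 0.82)]
top card [(array([0.306, 0.301, 0.009]), 0.93)]
top loupe [(array([ 0.418, -0.29 ,  0.04
[... 675 characters left out ...]
, -0.305,  0.034]), 0.82)]
scene meter [(array([ 0.762, -0.115,  0.028]), 0.81)]
scene driver [(array([0.813, 0.13 , 0.02 ]), 0.75), (array([0.5  , 0.055, 0.054]), 0.69)]
scene flux []
scene spool [(array([ 0.664, -0.298,  0.045]), 0.58)]
scene card [(array([0.311, 0.305, 0.004]), 0.81)]
scene loupe [(array([ 0.317, -0.311,  0.029]), 0.7)]
scene trim0 [(array([0.505, 0.12 , 0.054]), 0.63), (array([ 0.502, -0.002,  0.055]), 0.56)]
roller 0.69 501 [[ 0.395 -0.358  0.05 ]
 [ 0.445 -0.317  0.058]
 [ 0.473 -0.286  0.122]]
cradle 0.82 4070 [[ 0.484 -0.094  0.005]
 [ 0.551  0.035  0.043]
 [ 0.598  0.164  0.056]]
stand 0.79 235 [[ 0.459 -0.338  0.002]
 [ 0.471 -0.309  0.028]
 [ 0.482 -0.28   0.051]]
```

View pics/top0.png

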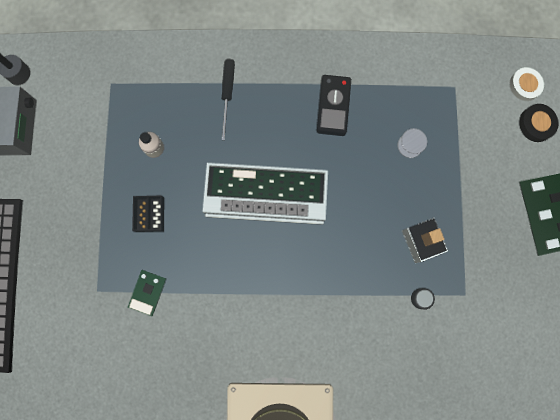

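```bash
python3 - <<'E'
from h import *
def rect(P):
    h=cv2.minAreaRect((P[:,:2]*1000).astype(np.float32)); return np.round(h[0],1),np.round(h[1],1),round(h[2],2)
for n in ["top","scene"]:
    p=camera(n); X=cloud(p)
    m=outline_of("cradle",p)[0]["region"]; P=X[m]; P=P[P[:,2]>0.04]; print(n,"module",rect(P),len(P))
    # grey trims are lower-x side: fit
    for lo in (.05,.053,.056):
        Q=P[P[:,2]>lo]; print(lo,len(Q),rect(Q) if len(Q)>5 else 0)
    m=outline_of("roller",p)[0]["region"]; m=cv2.dilate(m.astype(np.uint8),np.ones((3,3)))>0
    P=X[m]; F=P[(P[:,2]>.045)&(P[:,2]<.068)]; T=P[P[:,2]>.115]
    print("flange",rect(F),np.median(F[:,2]),"top",rect(T),np.median(T[:,2]))
    c=p["img"]; 
E
```

```text
top module (array([536.4,  35.4]), array([270.9, 112.7]), 86.86) 5458
0.05 2111 (array([536.1,  35.4]), array([270.6, 112. ]), 86.89)
0.053 1165 (array([535.9,  35. ]), array([269.1, 111.1]), 86.8)
0.056 320 (array([533.6,  37. ]), array([260.1, 109.3]), 87.6)
flange (array([ 432.8, -321.1]), array([81.5, 68.1]), 20.21) 0.05708104203672407 top (array([ 433.7, -319.4]), array([25.9, 26. ]), 21.57) 0.12133701728745988
scene module (array([537. ,  36.2]), array([270.4, 113.4]), 87.24) 2936
0.05 1015 (array([537. ,  36.3]), array([270.1, 111.1]), 87.18)
0.053 481 (array([538.5,  36.5]), array([269.3, 108. ]), 87.16)
0.056 59 (array([541.7,  53.6]), array([224.3, 102. ]), 87.08)
flange (array([ 437.2, -321.1]), array([80.5, 67.3]), 20.61) 0.056049213557634564 top (array([ 434.7, -321.4]), array([28.3, 26. ]), 24.31) 0.12064116284511811
```

The top view shows the module at about (265,190) with the row on its lower, world -x side. The roller in its stand is at (428,240), the spool at (412,143), the loupe at (423,298) and the parts tray at (149,214). Next I plan the approach and get a rough rim height from depth.

```bash
cat >> h.py <<'E'
C=np.array([.5366,.0358]); YAW=np.radians(-3.0)
def toC(X):
    c,s=np.cos(YAW),np.sin(YAW); d=X[...,:2]-C
    return np.dstack([d[...,0]*c+d[...,1]*s,-d[...,0]*s+d[...,1]*c,X[...,2]])
def frac(pos,az,pts):
    """pts: list of (x,y,z,azimuth deg of tool y); prints fractions per call"""
    pos=np.array(pos,float)
    for q in pts:
        a=np.radians(az); ty=np.array([np.cos(a),np.sin(a),0]); tz=np.array([0,0,-1.]); tx=np.cross(ty,tz)
        d=np.array(q[:3])-pos
        print(np.round([d@tx/.15,d@ty/.15,d@tz/.15,(az-q[3])/30],3),"dist",round(np.linalg.norm(d)*1000))
        pos,az=np.array(q[:3]),q[3]
def az():
    R=Rot.from_quat(manip.get_obs()["ee_rot"]).as_matrix(); return np.degrees(np.arctan2(R[1,1],R[0,1]))
E
python3 - <<'E'
from h import *
o=manip.get_obs(); print(o["clock"],az())
frac(o["position"],az(),[(.36,.46,.25,48),(.48,.29,.25,20.6),(.51,.10,.25,20.6),(.49,-.11,.25,20.6),(.434,-.32,.25,20.6)])
for n in ["top","scene"]:
    Y=toC(cloud(camera(n)))
    def med(x0,x1,y0,y1):
        m=(Y[...,0]>x0)&(Y[...,0]<x1)&(Y[...,1]>y0)&(Y[...,1]<y1)&(Y[...,2]>.03)&(Y[...,2]<.09); return round(float(np.median(Y[...,2][m]))*1000,1),int(m.sum())
    print(n,"corners",med(-.05,-.026,-.128,-.103),med(-.05,-.026,.103,.128))
    print("rim",[med(-.025,-.021,y-.02,y+.02) for y in (-.1,-.05,0,.05,.1)])
    print("trim",[med(-.045,-.031,y-.008,y+.008)[0] for y in -.084+.024*np.arange(8)])
    X=cloud(camera(n)); b=(abs(X[...,0]-.5)<.05)&(abs(X[...,1]+.2)<.05); print("bench",np.nanmedian(X[...,2][b]))
E
```

```text
1.9 73.39907537712705
[-1.424 -0.542  0.022  0.847] dist 229
[-1.353 -0.307  0.     0.913] dist 208
[-1.256 -0.258  0.     0.   ] dist 192
[-1.264 -0.617  0.     0.   ] dist 211
[-1.179 -0.842  0.     0.   ] dist 217
top corners (51.3, 127) (52.8, 121)
rim [(51.6, 32), (50.6, 36), (51.9, 32), (52.1, 33), (51.4, 33)]
trim [55.2, 55.2, 54.1, 54.8, 55.1, 56.3, 54.3, 55.8]
bench -0.00043148000570383046
scene corners (50.7, 56) (52.3, 55)
rim [(50.6, 19), (50.2, 23), (51.5, 18), (51.6, 24), (48.4, 31)]
trim [53.9, 53.7, 53.3, 53.3, 54.9, 54.6, 53.3, 54.5]
bench -0.00015782418016118004
```

```bash
python3 - <<'E'
from h import *
o=manip.get_obs()
frac(o["position"],az(),[(.30,.52,.25,44),(.42,.405,.25,20.6),(.47,.26,.25,20.6),(.50,.10,.25,20.6),(.49,-.05,.25,20.6),(.47,-.195,.25,20.6),(.434,-.32,.25,20.6)])
E
```

```text
[-0.926 -0.273  0.022  0.98 ] dist 145
[-1.107  0.043  0.     0.78 ] dist 166
[-1.022 -0.028  0.     0.   ] dist 153
[-1.069 -0.188  0.     0.   ] dist 163
[-0.913 -0.414  0.     0.   ] dist 150
[-0.858 -0.465  0.     0.   ] dist 146
[-0.696 -0.518  0.     0.   ] dist 130
```

>>> carry_out(
  deltas=[
    [-0.3, -0.15, 0, 0.3, 1],
    [-0.65, -0.2, 0, 0.65, 1],
    [-0.93, -0.28, 0, 0.98, 1],
    [-0.93, -0.28, 0, 0.98, 1],
  ],
)

```text
clock: 2.6
position: [0.3044, 0.5164, 0.2536]
ee_rot: [0.395, 0.919, 0.0, 0.001]
ft_force: [-1.1, 1.4, -0.5]
grip_width: 0.998
grasp_force: 0.0
```

>>> carry_out(
  deltas=[
    [-0.35, 0, 0, 0.3, 1],
    [-0.75, 0.02, 0, 0.65, 1],
    [-1, 0.04, 0, 0.77, 1],
    [-1, 0.04, 0, 0.77, 1],
  ],
)

```text
clock: 3.1
position: [0.4109, 0.413, 0.2536]
ee_rot: [0.569, 0.822, 0.0, 0.0]
ft_force: [-0.1, 0.4, -0.1]
grip_width: 0.999
grasp_force: 0.0
```

>>> carry_out(
  deltas=[
    [-0.35, -0.02, 0, 0, 1],
    [-0.7, -0.05, 0, 0, 1],
    [-1, -0.05, 0, 0, 1],
  ],
)

```text
clock: 3.48
position: [0.4547, 0.2721, 0.2534]
ee_rot: [0.566, 0.825, 0.0, -0.0]
ft_force: [0.3, 0.4, -0.6]
grip_width: 1.001
grasp_force: 0.0
```

>>> carry_out(
  deltas=[
    [-0.35, -0.06, 0, 0, 1],
    [-0.7, -0.15, 0, 0, 1],
    [-1, -0.2, 0, 0, 1],
  ],
)

```text
clock: 3.85
position: [0.4804, 0.1212, 0.2535]
ee_rot: [0.566, 0.825, 0.0, -0.0]
ft_force: [0.4, -0.9, 0.9]
grip_width: 0.998
grasp_force: 0.0
```

>>> carry_out(
  deltas=[
    [-0.35, -0.15, 0, 0, 1],
    [-0.7, -0.3, 0, 0, 1],
    [-1, -0.45, 0, 0, 1],
  ],
)

```text
clock: 4.22
position: [0.4711, -0.043, 0.2536]
ee_rot: [0.566, 0.825, 0.0, 0.0]
ft_force: [0.5, 0.4, 0.2]
grip_width: 1.004
grasp_force: 0.0
```

>>> carry_out(
  deltas=[
    [-0.35, -0.2, 0, 0, 1],
    [-0.7, -0.4, 0, 0, 1],
    [-1, -0.55, 0, 0, 1],
    [-1, -0.55, 0, 0, 1],
  ],
)

```text
clock: 4.72
position: [0.4472, -0.2147, 0.2536]
ee_rot: [0.568, 0.823, -0.0, 0.0]
ft_force: [-0.0, 0.5, 0.1]
grip_width: 1.002
grasp_force: 0.0
```

```bash
python3 - <<'E'
from h import *
o=manip.get_obs();print(o["clock"],o["position"],az())
frac(o["position"],az(),[(.434,-.32,.2,20.6)])
E
```

```text
4.725 [ 0.44721052 -0.21466693  0.25361736] 20.74277877293445
[-0.626 -0.331  0.357  0.005] dist 119
```

>>> carry_out(
  deltas=[
    [-0.3, -0.16, 0.1, 0, 1],
    [-0.626, -0.331, 0.2, 0, 1],
    [-0.626, -0.331, 0.2, 0, 1],
    [-0.626, -0.331, 0.2, 0, 1],
  ],
)

```text
clock: 5.22
position: [0.4359, -0.3159, 0.223]
ee_rot: [0.566, 0.824, 0.0, -0.0]
ft_force: [-0.2, -0.2, -0.3]
grip_width: 1.003
grasp_force: 0.0
```

```bash
python3 - <<'E'
from h import *
o=manip.get_obs();print(o["clock"],o["position"],az())
p=camera("wrist"); save(p,"w1"); X=cloud(p)
def rect(P):
    h=cv2.minAreaRect((P[:,:2]*1000).astype(np.float32)); return np.round(h[0],1),np.round(h[1],1),round(h[2],2)
ok=(np.hypot(X[...,0]-.434,X[...,1]+.32)<.07)
T=X[ok&(X[...,2]>.117)&(X[...,2]<.13)]; F=X[ok&(X[...,2]>.054)&(X[...,2]<.064)]
print("top",rect(T),np.median(T[:,2]),len(T)); print("fl",rect(F),np.median(F[:,2]),len(F))
S=X[ok&(X[...,2]>.044)&(X[...,2]<.054)]; print("stand",rect(S) if len(S)>5 else 0,len(S))
m=outline_of("roller",p)
if m:
    P=X[m[0]["region"]]; F=P[(P[:,2]>.05)&(P[:,2]<.064)]; T=P[(P[:,2]>.117)]; print(m[0]["conf"],rect(F),rect(T),len(T))
E
```

```text
5.225 [ 0.43588872 -0.31587756  0.22297756] 21.066784415131288
top (array([ 432. , -319.2]), array([25.8, 25.8]), 21.12) 0.12210976607948514 1319
fl (array([ 430.8, -319.2]), array([77., 62.]), 20.37) 0.05822991702196471 4051
stand (array([ 430.8, -320.7]), array([79.3, 66.3]), 21.15) 558
0.89 (array([ 432.3, -320.4]), array([75.4, 65. ]), 20.52) (array([ 432. , -319.2]), array([25.8, 25.8]), 21.12) 1319
```

View pics/w1.png

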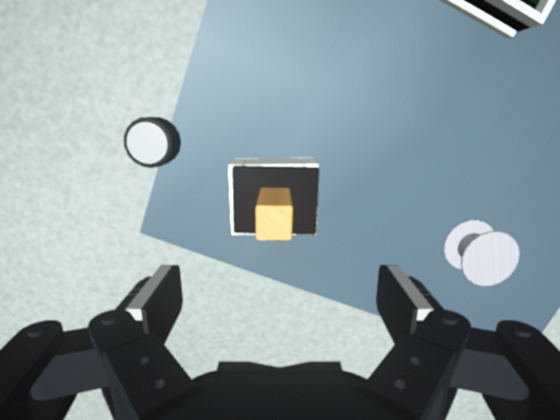

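The wrist view shows the handle at (274,214), centred on the flange with the fingers' closing line along the flange's long side. The loupe at (151,141) and spool at (480,255) are clear of the fingers. I'll descend partway, then check.

>>> carry_out(
  deltas=[
    [-0.013, -0.033, 0.15, 0, 1],
    [-0.013, -0.033, 0.4, 0, 1],
    [-0.013, -0.033, 0.5, 0, 1],
    [-0.013, -0.033, 0.5, 0, 1],
  ],
)

```text
clock: 5.82
position: [0.431, -0.3204, 0.1481]
ee_rot: [0.567, 0.824, 0.0, -0.001]
ft_force: [-0.5, -0.1, 0.3]
grip_width: 1.002
grasp_force: 0.0
```

```bash
python3 - <<'E'
from h import *
o=manip.get_obs();print(o["clock"],o["position"],az(),o["ft_force"],o["torque"])
frac(o["position"],az(),[(.432,-.3195,.094,20.8)])
E
```

```text
5.825 [ 0.43102334 -0.32042118  0.14811936] 20.975175246813365 [-0.46066209 -0.09811966  0.32689094] [ 0.00021088  0.04710592 -0.05905299]
[0.003 0.008 0.361 0.006] dist 54
```

>>> carry_out(
  deltas=[
    [0.003, 0.008, 0.15, 0, 1],
    [0.003, 0.008, 0.3, 0, 1],
    [0.003, 0.008, 0.36, 0, 1],
    [0.003, 0.008, 0.36, 0, 1],
    [0.003, 0.008, 0.36, 0, -1],
    [0.003, 0.008, 0.36, 0, -1],
    [0.003, 0.008, 0.36, 0, -1],
    [0.003, 0.008, 0.36, 0, -1],
    [0.003, 0.008, 0.36, 0, -1],
    [0.003, 0.008, 0.36, 0, -1],
    [0.003, 0.008, 0.36, 0, -1],
  ],
  force=110,
)

```text
clock: 7.2
position: [0.4322, -0.3206, 0.0949]
ee_rot: [0.567, 0.824, 0.0, 0.0]
ft_force: [-0.4, 1.3, 5.8]
grip_width: 0.284
grasp_force: 108.7
```

```bash
python3 - <<'E'
from h import *
o=manip.get_obs();print(o["clock"],o["position"],az(),o["ft_force"],o["torque"],o["grip_width"],o["grasp_force"])
E
```

```text
7.2 [ 0.43220503 -0.32063688  0.09485471] 20.903185786286095 [-0.35877322  1.26318249  5.78198473] [ 0.21682722  0.1445028  -0.04088452] 0.2839935039709096 108.70690941810608
```

>>> carry_out(
  deltas=[
    [0, 0, -0.1, 0, -1],
    [0, 0, -0.3, 0, -1],
    [0, 0, -0.55, 0, -1],
    [0, 0, -0.75, 0, -1],
    [0, 0, -0.75, 0, -1],
    [0, 0, -0.75, 0, -1],
    [0, 0, -0.75, 0, -1],
  ],
)

```text
clock: 8.07
position: [0.4312, -0.3201, 0.2057]
ee_rot: [0.567, 0.824, -0.0, -0.001]
ft_force: [0.9, 0.1, -3.1]
grip_width: 0.292
grasp_force: 108.3
```

```bash
python3 - <<'E'
from h import *
F=np.array([manip.get_obs()["ft_force"]]);o=manip.get_obs()
print(o["clock"],o["position"],az(),o["ft_force"],o["torque"],o["grip_width"],o["joint_pos"].round(2))
c,s=np.cos(YAW),np.sin(YAW); R=np.array([[c,-s],[s,c]])
for y in (-.116,0,.116): print(y,C+R@[-.038,y])
t=C+R@[-.038,-.116]
p=o["position"]
frac(p,az(),[(.45,-.24,.207,45),(.47,-.16,.207,70),(*t,.207,87)])
E
```

```text
8.075 [ 0.43115255 -0.32007791  0.20565566] 20.891253314315616 [ 0.8959589   0.05573831 -3.09856721] [-0.00822971 -0.01115618  0.03241059] 0.2917322531081291 [-0.22  0.22  0.89  1.8  -0.18  1.21  1.08]
-0.116 [ 0.49258111 -0.07805226]
0 [0.49865208 0.03778877]
0.116 [0.50472305 0.15362979]
[ 0.454  0.308 -0.009 -0.804] dist 82
[ 0.283  0.471  0.    -0.833] dist 82
[ 0.045  0.565  0.    -0.567] dist 85
```

>>> carry_out(
  deltas=[
    [0.15, 0.1, 0, -0.28, -1],
    [0.3, 0.2, 0, -0.55, -1],
    [0.45, 0.3, 0, -0.8, -1],
    [0.45, 0.3, 0, -0.8, -1],
  ],
)

```text
clock: 8.57
position: [0.45, -0.2391, 0.2059]
ee_rot: [0.381, 0.924, 0.0, -0.001]
ft_force: [-1.6, -0.1, -3.0]
grip_width: 0.29
grasp_force: 108.3
```

>>> carry_out(
  deltas=[
    [0.1, 0.15, 0, -0.28, -1],
    [0.2, 0.3, 0, -0.55, -1],
    [0.28, 0.47, 0, -0.83, -1],
    [0.28, 0.47, 0, -0.83, -1],
  ],
)

```text
clock: 9.07
position: [0.4703, -0.1604, 0.2061]
ee_rot: [0.174, 0.985, 0.0, -0.001]
ft_force: [-0.1, -0.8, -3.2]
grip_width: 0.29
grasp_force: 108.6
```

>>> carry_out(
  deltas=[
    [0.02, 0.2, 0, -0.28, -1],
    [0.045, 0.4, 0, -0.57, -1],
    [0.045, 0.565, 0, -0.57, -1],
    [0.045, 0.565, 0, -0.57, -1],
    [0.045, 0.565, 0, -0.57, -1],
  ],
)

```text
clock: 9.7
position: [0.4925, -0.0816, 0.2064]
ee_rot: [0.029, 1.0, -0.0, -0.0]
ft_force: [-0.2, 0.1, -2.3]
grip_width: 0.295
grasp_force: 108.7
```

```bash
python3 - <<'E'
from h import *
o=manip.get_obs()
print(o["clock"],o["position"],az(),o["ft_force"],o["torque"],o["grip_width"],o["joint_pos"].round(2))
frac(o["position"],az(),[(.4926,-.0781,.150,87)])
p=camera("wrist"); save(p,"w2")
Y=toC(cloud(p))
def med(x0,x1,y0,y1):
    m=(Y[...,0]>x0)&(Y[...,0]<x1)&(Y[...,1]>y0)&(Y[...,1]<y1)&(Y[...,2]>.03)&(Y[...,2]<.075); return (round(float(np.median(Y[...,2][m]))*1000,1),int(m.sum())) if m.sum()>3 else None
print([med(-.053,-.023,y-.01,y+.01) for y in (-.125,-.106,.106,.125)])
print([med(-.025,-.021,y-.01,y+.01) for y in (-.08,-.04,0,.04,.08)])
E
```

```text
9.7 [ 0.49251877 -0.08155676  0.20643619] 86.71500844152075 [-0.19360739  0.13433111 -2.2945975 ] [-0.11128275  0.01009283  0.00736921] 0.29469875773906096 [-0.5   0.08  0.6   1.88 -0.05  1.2   1.64]
[ 0.001  0.023  0.376 -0.009] dist 57
[(52.1, 230), (52.2, 236), (53.1, 645), (53.2, 435)]
[None, (52.5, 95), (52.7, 97), (52.7, 101), (53.1, 94)]
```

View pics/w2.png

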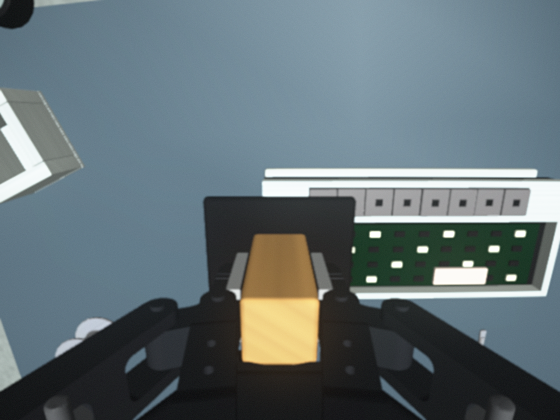

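The wrist view shows the roller held upright, with the flange at (280,245). The row of trim lies to its right at y≈202, and the rim heights read about 52 mm (-y end) to 53 mm (+y end).

>>> carry_out(
  deltas=[
    [0, 0.023, 0.1, -0.01, -1],
    [0, 0.023, 0.25, -0.01, -1],
    [0, 0.023, 0.35, -0.01, -1],
    [0, 0.023, 0.41, -0.01, -1],
    [0, 0.023, 0.41, -0.01, -1],
    [0, 0.023, 0.41, -0.01, -1],
  ],
)

```text
clock: 10.5
position: [0.4935, -0.0766, 0.1458]
ee_rot: [0.025, 1.0, 0.0, 0.0]
ft_force: [0.7, 0.8, -3.2]
grip_width: 0.292
grasp_force: 108.7
```

```bash
python3 - <<'E'
from h import *
o=manip.get_obs()
print(o["clock"],o["position"],az(),o["ft_force"],o["torque"])
p=camera("wrist"); save(p,"w3"); X=cloud(p); Y=toC(X)
for y in np.arange(-.12,.13,.03):
    m=(abs(Y[...,1]-y)<.008)&(Y[...,2]>.045)&(Y[...,2]<.062)&(abs(Y[...,0])<.07)
    if m.sum()>10: print(round(y,2),m.sum(),np.round(np.percentile(Y[...,0][m],[1,99])*1000,1))
m=(abs(Y[...,0])<.05)&(Y[...,2]>.045)&(Y[...,2]<.06)&(Y[...,0]<-.02); print("y range",np.round(np.percentile(Y[...,1][m],[.1,99.9])*1000,1))
r=outline_of("roller",p)
f=(X[...,2]>.09)&(X[...,2]<.115)&(np.hypot(X[...,0]-.4926,X[...,1]+.078)<.06)
f&=r[0]["region"] if r else True
P=X[f]; A=np.c_[P[:,:2]-[.4926,-.078],np.ones(len(P))]; print("flange plane",np.linalg.lstsq(A,P[:,2],rcond=None)[0],len(P),np.median(P[:,2]))
E
```

```text
10.5 [ 0.49352755 -0.07663502  0.14581666] 87.18771377566938 [ 0.65177557  0.770395   -3.21707943] [-0.02129143 -0.02981784 -0.04194163]
-0.12 35 [-57.3 -56.8]
-0.09 22 [-57.3 -56.6]
-0.06 1150 [-57.  23.]
-0.03 1412 [-57.1  21.5]
0.0 1340 [-57.1  23.7]
0.03 1885 [-57.1  51.2]
0.06 1929 [-56.7  53.4]
0.09 437 [-25.8  54.1]
y range [-64.7  84.9]
flange plane [ 0.01289327 -0.00128247  0.10939365] 8579 0.10917160796131521
```

>>> carry_out(
  deltas=[
    [0.013, 0, 0.01, 0, -1],
    [0.013, 0, 0.02, 0, -1],
    [0.013, 0, 0.03, 0, -1],
    [0.013, 0, 0.03, 0, -1],
  ],
)

```text
clock: 11.1
position: [0.4911, -0.0764, 0.1406]
ee_rot: [0.024, 1.0, 0.0, -0.0]
ft_force: [0.6, -0.2, -2.3]
grip_width: 0.289
grasp_force: 108.7
```

>>> carry_out(
  deltas=[
    [0, 0, 0.004, 0, -1],
    [0, 0, 0.007, 0, -1],
    [0, 0, 0.007, 0, -1],
    [0, 0, 0.007, 0, -1],
  ],
)

```text
clock: 11.6
position: [0.4912, -0.0764, 0.1397]
ee_rot: [0.024, 1.0, 0.0, 0.0]
ft_force: [0.5, -1.0, -3.4]
grip_width: 0.292
grasp_force: 108.7
```

>>> carry_out(
  deltas=[
    [0, 0, 0.004, 0, -1],
    [0, 0, 0.007, 0, -1],
    [0, 0, 0.007, 0, -1],
    [0, 0, 0.007, 0, -1],
  ],
)

```text
clock: 12.1
position: [0.4912, -0.0764, 0.1387]
ee_rot: [0.024, 1.0, 0.0, 0.0]
ft_force: [-0.4, 0.1, -1.7]
grip_width: 0.292
grasp_force: 108.7
```

>>> carry_out(
  deltas=[
    [0, 0, 0.003, 0, -1],
    [0, 0, 0.005, 0, -1],
    [0, 0, 0.005, 0, -1],
    [0, 0, 0.005, 0, -1],
  ],
)

```text
clock: 12.6
position: [0.4914, -0.0765, 0.1382]
ee_rot: [0.025, 1.0, 0.0, 0.0]
ft_force: [-2.2, 0.7, 4.7]
grip_width: 0.294
grasp_force: 109.2
```

>>> carry_out(
  deltas=[
    [0, 0, -0.04, 0, -1],
    [0, 0, -0.08, 0, -1],
    [0, 0.1, -0.08, 0, -1],
    [0, 0.4, -0.08, 0, -1],
    [0, 0.7, -0.08, 0, -1],
    [0, 0.9, -0.08, 0, -1],
    [0, 0.9, -0.08, 0, -1],
    [0, 0.9, -0.08, 0, -1],
  ],
)

```text
clock: 13.6
position: [0.4975, 0.0585, 0.1497]
ee_rot: [0.024, 1.0, -0.0, -0.0]
ft_force: [0.0, -0.1, -2.3]
grip_width: 0.294
grasp_force: 108.8
```

>>> carry_out(
  deltas=[
    [0, 0.2, 0, 0, -1],
    [0, 0.45, 0, 0, -1],
    [0, 0.633, 0, 0, -1],
    [0, 0.633, 0, 0, -1],
    [0, 0.633, 0.02, 0, -1],
    [0, 0.633, 0.04, 0, -1],
    [0, 0.633, 0.05, 0, -1],
    [0, 0.633, 0.05, 0, -1],
  ],
)

```text
clock: 14.6
position: [0.5024, 0.1528, 0.1423]
ee_rot: [0.025, 1.0, -0.0, -0.0]
ft_force: [0.7, 0.1, -3.0]
grip_width: 0.293
grasp_force: 108.8
```

```bash
python3 - <<'E'
from h import *
o=manip.get_obs()
print(o["clock"],o["position"],az(),o["ft_force"],o["torque"])
print(toC(o["position"][None,None])*1000)
X=cloud(camera("wrist"));Y=toC(X)
for y in np.arange(-.12,.13,.03):
    m=(abs(Y[...,1]-y)<.008)&(Y[...,2]>.048)&(Y[...,2]<.062)&(abs(Y[...,0])<.07)
    if m.sum()>10: print(round(y,2),m.sum(),np.round(np.percentile(Y[...,0][m],[1,99])*1000,1))
E
```

```text
14.6 [0.50241282 0.15280278 0.1423335 ] 87.15729973797019 [ 0.68047453  0.12006133 -3.03043846] [ 0.03017837 -0.02630988 -0.04053332]
[[[-40.26378333 115.05321204 142.33349847]]]
-0.09 181 [-24.3  53.8]
-0.06 1305 [-57.1  53.4]
-0.03 1223 [-57.   49.9]
0.0 1190 [-56.9 -20.8]
0.03 1239 [-56.8 -21. ]
0.06 1015 [-56.9 -21.4]
```

>>> carry_out(
  deltas=[
    [-0.008, 0, 0.007, 0, -1],
    [-0.008, 0, 0.013, 0, -1],
    [-0.008, 0, 0.013, 0, -1],
    [-0.008, 0, 0.013, 0, -1],
  ],
)

```text
clock: 15.15
position: [0.5036, 0.1532, 0.1405]
ee_rot: [0.024, 1.0, 0.0, 0.0]
ft_force: [-0.1, 0.6, -2.5]
grip_width: 0.292
grasp_force: 108.8
```

>>> carry_out(
  deltas=[
    [0, 0, 0.003, 0, -1],
    [0, 0, 0.005, 0, -1],
    [0, 0, 0.005, 0, -1],
    [0, 0, 0.005, 0, -1],
  ],
)

```text
clock: 15.65
position: [0.5036, 0.1532, 0.1398]
ee_rot: [0.024, 1.0, 0.0, 0.0]
ft_force: [-0.2, 0.5, -1.2]
grip_width: 0.294
grasp_force: 108.8
```

>>> carry_out(
  deltas=[
    [0, 0, 0.003, 0, -1],
    [0, 0, 0.005, 0, -1],
    [0, 0, 0.005, 0, -1],
    [0, 0, 0.005, 0, -1],
  ],
)

```text
clock: 16.15
position: [0.5038, 0.1533, 0.1393]
ee_rot: [0.024, 1.0, 0.0, 0.0]
ft_force: [-1.2, -0.5, 4.5]
grip_width: 0.289
grasp_force: 109.3
```

>>> carry_out(
  deltas=[
    [0, 0, 0.002, 0, -1],
    [0, 0, 0.004, 0, -1],
    [0, 0, 0.004, 0, -1],
    [0, 0, 0.004, 0, -1],
  ],
)

```text
clock: 16.65
position: [0.5039, 0.1533, 0.1389]
ee_rot: [0.024, 1.0, 0.0, 0.0]
ft_force: [-2.5, 0.0, 7.2]
grip_width: 0.289
grasp_force: 109.7
```

```bash
python3 - <<'E'
from h import *
o=manip.get_obs()
print(o["clock"],o["position"],az(),o["ft_force"],o["torque"],toC(o["position"][None,None])*1000)
E
```

```text
16.65 [0.50390175 0.15332244 0.13889435] 87.1943285030498 [-2.51896251  0.04981186  7.17085994] [-0.05002873  0.71253913 -0.07292114] [[[-38.80409087 115.65008971 138.894354  ]]]
```

>>> carry_out(
  deltas=[
    [0, 0, 0.002, 0, -1],
    [0, 0, 0.003, 0, -1],
    [0, -0.03, 0.003, 0, -1],
    [0, -0.06, 0.003, 0, -1],
    [0, -0.09, 0.0035, 0, -1],
    [0, -0.12, 0.0035, 0, -1],
    [0, -0.15, 0.0035, 0, -1],
    [0, -0.18, 0.004, 0, -1],
    [0, -0.18, 0.004, 0, -1],
  ],
)

```text
clock: 17.77
position: [0.5026, 0.1261, 0.1385]
ee_rot: [0.025, 1.0, 0.0, 0.0]
ft_force: [-3.6, 0.1, 9.4]
grip_width: 0.291
grasp_force: 110.5
```

```bash
python3 - <<'E'
from h import *
o=manip.get_obs()
print(o["clock"],o["position"],az(),o["ft_force"],o["torque"],toC(o["position"][None,None])*1000)
E
```

```text
17.775 [0.50264989 0.12607529 0.13851619] 87.17227212016411 [-3.63916216  0.12941449  9.39357567] [-4.49343368e-02  8.47370002e-01  1.67603495e-04] [[[-38.62822809  88.37476156 138.51619222]]]
```

>>> carry_out(
  deltas=[
    [0, -0.03, 0.001, 0, -1],
    [0, -0.06, 0.002, 0, -1],
    [0, -0.09, 0.002, 0, -1],
    [0, -0.12, 0.0025, 0, -1],
    [0, -0.15, 0.0025, 0, -1],
    [0, -0.18, 0.0025, 0, -1],
    [0, -0.21, 0.003, 0, -1],
    [0, -0.24, 0.003, 0, -1],
    [0, -0.27, 0.003, 0, -1],
    [0, -0.3, 0.003, 0, -1],
    [0, -0.3, 0.003, 0, -1],
  ],
)

```text
clock: 19.15
position: [0.5006, 0.0811, 0.1382]
ee_rot: [0.025, 1.0, 0.0, 0.0]
ft_force: [-3.0, -0.6, 11.5]
grip_width: 0.297
grasp_force: 110.6
```

>>> carry_out(
  deltas=[
    [0, -0.03, 0, 0, -1],
    [0, -0.06, 0, 0, -1],
    [0, -0.09, 0, 0, -1],
    [0, -0.12, 0.0005, 0, -1],
    [0, -0.15, 0.0005, 0, -1],
    [0, -0.18, 0.001, 0, -1],
    [0, -0.21, 0.001, 0, -1],
    [0, -0.24, 0.001, 0, -1],
    [0, -0.27, 0.001, 0, -1],
    [0, -0.3, 0.0015, 0, -1],
    [0, -0.3, 0.0015, 0, -1],
  ],
)

```text
clock: 20.52
position: [0.4985, 0.0361, 0.138]
ee_rot: [0.025, 1.0, 0.0, 0.001]
ft_force: [-2.4, -0.1, 10.9]
grip_width: 0.291
grasp_force: 110.6
```

```bash
python3 - <<'E'
from h import *
o=manip.get_obs()
print(o["clock"],o["position"],az(),o["ft_force"],o["torque"],toC(o["position"][None,None])*1000)
E
```

```text
20.525 [0.49849607 0.03606394 0.13800752] 87.16762775049635 [-2.40766992 -0.08817512 10.90422585] [-0.01053553  0.76036185 -0.00593232] [[[-38.06552243  -1.73062869 138.00752064]]]
```

>>> carry_out(
  deltas=[
    [0, -0.03, 0, 0, -1],
    [0.001, -0.06, 0, 0, -1],
    [0.001, -0.09, 0.0005, 0, -1],
    [0.002, -0.12, 0.0005, 0, -1],
    [0.002, -0.15, 0.001, 0, -1],
    [0.003, -0.18, 0.001, 0, -1],
    [0.003, -0.21, 0.001, 0, -1],
    [0.004, -0.24, 0.001, 0, -1],
    [0.004, -0.27, 0.001, 0, -1],
    [0.004, -0.3, 0.0015, 0, -1],
    [0.004, -0.3, 0.0015, 0, -1],
  ],
)

```text
clock: 21.9
position: [0.4961, -0.0087, 0.1379]
ee_rot: [0.025, 1.0, 0.0, 0.001]
ft_force: [-1.5, 0.2, 11.1]
grip_width: 0.294
grasp_force: 110.6
```

>>> carry_out(
  deltas=[
    [0, -0.03, 0, 0, -1],
    [0, -0.06, 0, 0, -1],
    [0, -0.09, 0.0005, 0, -1],
    [0, -0.12, 0.0005, 0, -1],
    [0, -0.15, 0.001, 0, -1],
    [0, -0.18, 0.001, 0, -1],
    [0, -0.21, 0.001, 0, -1],
    [0, -0.24, 0.001, 0, -1],
    [0, -0.27, 0.001, 0, -1],
    [0, -0.3, 0.0015, 0, -1],
    [0, -0.3, 0.0015, 0, -1],
  ],
)

```text
clock: 23.28
position: [0.4938, -0.0542, 0.1376]
ee_rot: [0.025, 1.0, 0.0, 0.001]
ft_force: [-1.1, -0.8, 9.8]
grip_width: 0.288
grasp_force: 110.5
```

>>> carry_out(
  deltas=[
    [0, -0.03, 0, 0, -1],
    [0, -0.06, 0, 0, -1],
    [0, -0.09, 0.0005, 0, -1],
    [0, -0.12, 0.0005, 0, -1],
    [0, -0.15, 0.001, 0, -1],
    [0, -0.15, 0.001, 0, -1],
  ],
)

```text
clock: 24.02
position: [0.4927, -0.0767, 0.1375]
ee_rot: [0.025, 1.0, -0.0, 0.001]
ft_force: [-0.9, -0.5, 10.2]
grip_width: 0.29
grasp_force: 110.6
```

```bash
python3 - <<'E'
from h import *
o=manip.get_obs()
print(o["clock"],o["position"],az(),o["ft_force"],o["torque"],toC(o["position"][None,None])*1000)
E
```

```text
24.025 [ 0.49270495 -0.07669615  0.13749886] 87.1504986616498 [-0.87325105 -0.508575   10.16959306] [-0.0900249   0.36491953  0.0382538 ] [[[ -37.94730141 -114.63926984  137.49885969]]]
```

>>> carry_out(
  deltas=[
    [0, 0, -0.03, 0, -1],
    [0, 0, -0.15, 0, -1],
    [0, 0, -0.35, 0, -1],
    [0, -0.2, -0.45, 0, -1],
    [0, -0.5, -0.45, 0, -1],
    [0, -0.5, -0.45, 0, -1],
    [0, -0.5, -0.45, 0, -1],
  ],
)

```text
clock: 24.9
position: [0.4878, -0.1505, 0.2034]
ee_rot: [0.025, 1.0, 0.0, -0.001]
ft_force: [-0.7, 0.6, -3.1]
grip_width: 0.292
grasp_force: 109.0
```

```bash
python3 - <<'E'
from h import *
o=manip.get_obs()
print(o["clock"],o["position"],az(),o["ft_force"],o["torque"])
for n in ["wrist","top"]:
    p=camera(n); Y=toC(cloud(p)); save(p,n+"4")
    def med(x0,x1,y0,y1):
        m=(Y[...,0]>x0)&(Y[...,0]<x1)&(Y[...,1]>y0)&(Y[...,1]<y1)&(Y[...,2]>.03)&(Y[...,2]<.075); return (round(float(np.median(Y[...,2][m]))*1000,1)) if m.sum()>3 else None
    print(n,"corners",med(-.05,-.026,-.128,-.103),med(-.05,-.026,.103,.128))
    print("rim",[med(-.0255,-.0225,y-.02,y+.02) for y in (-.1,-.05,0,.05,.1)])
    print("trim",[med(-.047,-.031,y-.008,y+.008) for y in -.084+.024*np.arange(8)])
# back to the stand: roller x azimuth 20.8; handle was held at TCP (.432,-.3203)
frac(o["position"],az(),[(.47,-.20,.205,60),(.44,-.30,.205,35),(.4318,-.3203,.205,20.9)])
E
```

```text
24.9 [ 0.48780401 -0.15047525  0.20340611] 87.18584252895452 [-0.74069404  0.63366455 -3.12776327] [ 0.06081617 -0.05401628 -0.05142267]
wrist corners 52.2 None
rim [52.3, 52.5, 52.6, 53.0, None]
trim [52.3, 52.5, 52.5, 52.7, 52.7, 52.8, 52.8, None]
top corners 51.3 52.8
rim [50.7, 50.0, 50.7, 51.3, 52.1]
trim [52.1, 51.7, 51.6, 51.7, 51.5, 51.4, 52.6, 51.7]
[ 0.103 -0.335 -0.011  0.909] dist 53
[-0.16  -0.677  0.     0.833] dist 104
[-0.08  -0.122  0.     0.47 ] dist 22
```

All pieces read flush with the rim, so I'm returning the roller to the stand.

>>> carry_out(
  deltas=[
    [0.03, -0.1, 0, 0.28, -1],
    [0.07, -0.2, 0, 0.56, -1],
    [0.1, -0.33, 0, 0.84, -1],
    [0.1, -0.33, 0, 0.91, -1],
    [0.1, -0.33, 0, 0.91, -1],
  ],
)

```text
clock: 25.62
position: [0.4711, -0.1984, 0.2038]
ee_rot: [0.258, 0.966, 0.0, -0.0]
ft_force: [0.4, -0.6, -3.2]
grip_width: 0.287
grasp_force: 109.0
```

>>> carry_out(
  deltas=[
    [-0.05, -0.2, 0, 0.28, -1],
    [-0.1, -0.4, 0, 0.56, -1],
    [-0.16, -0.67, 0, 0.83, -1],
    [-0.16, -0.67, 0, 0.83, -1],
  ],
)

```text
clock: 26.12
position: [0.44, -0.3007, 0.204]
ee_rot: [0.463, 0.886, -0.001, 0.0]
ft_force: [0.3, 0.5, -2.8]
grip_width: 0.291
grasp_force: 109.0
```

>>> carry_out(
  deltas=[
    [-0.04, -0.06, 0, 0.28, -1],
    [-0.08, -0.12, 0, 0.47, -1],
    [-0.08, -0.12, 0, 0.47, -1],
    [-0.08, -0.12, 0, 0.47, -1],
  ],
)

```text
clock: 26.62
position: [0.434, -0.3175, 0.2038]
ee_rot: [0.565, 0.825, 0.0, -0.0]
ft_force: [0.1, 0.3, -2.7]
grip_width: 0.29
grasp_force: 109.1
```

```bash
python3 - <<'E'
from h import *
o=manip.get_obs()
print(o["clock"],o["position"],az(),o["ft_force"],o["torque"])
frac(o["position"],az(),[(.432,-.3205,.130,20.9)])
p=camera("wrist"); save(p,"w5"); X=cloud(p)
f=(X[...,2]>.15)&(X[...,2]<.178)&(np.hypot(X[...,0]-.432,X[...,1]+.32)<.06)
P=X[f]; h=cv2.minAreaRect((P[:,:2]*1000).astype(np.float32)); print(h)
A=np.c_[P[:,:2]-[.432,-.32],np.ones(len(P))]; print(np.linalg.lstsq(A,P[:,2],rcond=None)[0],np.median(P[:,2]))
E
```

```text
26.625 [ 0.4339633  -0.31753495  0.20384045] 21.179732022966927 [ 0.10080271  0.27517307 -2.74026289] [ 0.04856087 -0.00083886 -0.01189967]
[-0.014 -0.019  0.492  0.009] dist 74
((430.5304870605469, -312.245361328125), (75.96876525878906, 51.81442642211914), 20.928722381591797)
[ 0.00437713 -0.01556366  0.16766039] 0.16721257140902338
```

View pics/w5.png

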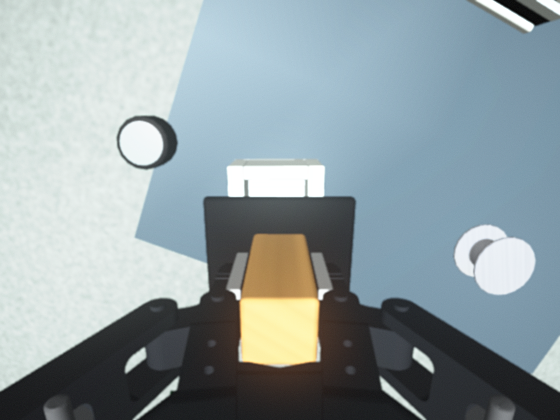

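The stand sits at (276,180), aligned under the flange at (280,235), so I'm lowering now.

>>> carry_out(
  deltas=[
    [-0.014, -0.019, 0.15, 0.01, -1],
    [-0.014, -0.019, 0.3, 0.01, -1],
    [-0.014, -0.019, 0.45, 0.01, -1],
    [-0.014, -0.019, 0.49, 0.01, -1],
    [-0.014, -0.019, 0.49, 0.01, -1],
  ],
)

```text
clock: 27.3
position: [0.4315, -0.3215, 0.1307]
ee_rot: [0.569, 0.822, -0.0, -0.0]
ft_force: [-0.0, -0.1, -2.8]
grip_width: 0.292
grasp_force: 109.2
```

```bash
python3 - <<'E'
from h import *
o=manip.get_obs()
print(o["clock"],o["position"],az(),o["ft_force"],o["torque"])
frac(o["position"],az(),[(.432,-.3205,.097,20.9)])
E
```

```text
27.3 [ 0.43152657 -0.32153642  0.13070377] 20.66057137600006 [-0.03463059 -0.09025493 -2.81311799] [0.00362539 0.02111132 0.06053481]
[ 0.005  0.005  0.225 -0.008] dist 34
```

>>> carry_out(
  deltas=[
    [0.005, 0.005, 0.08, 0, -1],
    [0.005, 0.005, 0.16, 0, -1],
    [0.005, 0.005, 0.21, 0, -1],
    [0.005, 0.005, 0.225, 0, -1],
    [0.005, 0.005, 0.225, 0, -1],
  ],
)

```text
clock: 27.92
position: [0.4317, -0.3209, 0.0967]
ee_rot: [0.569, 0.822, -0.0, -0.0]
ft_force: [-0.2, -1.6, -2.4]
grip_width: 0.292
grasp_force: 109.2
```

>>> carry_out(
  deltas=[
    [0, 0, 0.005, 0, -1],
    [0, 0, 0.01, 0, -1],
    [0, 0, 0.01, 0, -1],
  ],
)

```text
clock: 28.3
position: [0.4318, -0.3208, 0.0953]
ee_rot: [0.569, 0.822, 0.0, 0.0]
ft_force: [0.8, 1.4, -2.7]
grip_width: 0.286
grasp_force: 109.2
```

>>> carry_out(
  deltas=[
    [0, 0, 0.004, 0, -1],
    [0, 0, 0.007, 0, -1],
    [0, 0, 0.007, 0, -1],
  ],
)

```text
clock: 28.68
position: [0.4318, -0.3208, 0.0949]
ee_rot: [0.569, 0.822, 0.0, -0.0]
ft_force: [-3.5, 3.1, 8.1]
grip_width: 0.294
grasp_force: 110.7
```

>>> carry_out(
  deltas=[
    [0, 0, 0, 0, -0.2],
    [0, 0, 0, 0, 0.3],
    [0, 0, 0, 0, 1],
    [0, 0, 0, 0, 1],
    [0, 0, 0, 0, 1],
    [0, 0, 0, 0, 1],
  ],
)

```text
clock: 29.42
position: [0.4317, -0.3208, 0.0942]
ee_rot: [0.569, 0.822, 0.0, -0.0]
ft_force: [0.0, -0.6, -0.1]
grip_width: 1.001
grasp_force: 0.0
```

>>> carry_out(
  deltas=[
    [0, 0, -0.1, 0, 1],
    [0, 0, -0.3, 0, 1],
    [0, 0, -0.6, 0, 1],
    [0, 0, -0.85, 0, 1],
    [0, 0, -0.85, 0, 1],
    [0, 0, -0.85, 0, 1],
  ],
)

```text
clock: 30.18
position: [0.4317, -0.3206, 0.2218]
ee_rot: [0.569, 0.822, 0.0, 0.0]
ft_force: [0.5, -0.7, -0.7]
grip_width: 0.998
grasp_force: 0.0
```

```bash
python3 - <<'E'
from h import *
o=manip.get_obs(); print(o["clock"],o["position"],o["ft_force"],o["grip_width"])
p=camera("wrist"); save(p,"w6"); X=cloud(p)
def rect(P):
    h=cv2.minAreaRect((P[:,:2]*1000).astype(np.float32)); return np.round(h[0],1),np.round(h[1],1),round(h[2],2)
ok=(np.hypot(X[...,0]-.432,X[...,1]+.32)<.07)
T=X[ok&(X[...,2]>.117)&(X[...,2]<.13)]; F=X[ok&(X[...,2]>.0555)&(X[...,2]<.064)]
print("top",rect(T),np.median(T[:,2]),len(T)); print("fl",rect(F),np.median(F[:,2]),len(F))
A=np.c_[F[:,:2]-[.432,-.32],np.ones(len(F))]; print(np.linalg.lstsq(A,F[:,2],rcond=None)[0])
Y=toC(cloud(camera("top")))
def med(x0,x1,y0,y1):
    m=(Y[...,0]>x0)&(Y[...,0]<x1)&(Y[...,1]>y0)&(Y[...,1]<y1)&(Y[...,2]>.03)&(Y[...,2]<.075); return round(float(np.median(Y[...,2][m]))*1000,1)
print("trim",[med(-.047,-.031,y-.008,y+.008) for y in -.084+.024*np.arange(8)],med(-.05,-.026,-.128,-.103),med(-.05,-.026,.103,.128))
E
```

```text
30.175 [ 0.43165812 -0.3206069   0.22175071] [ 0.51532435 -0.68229499 -0.69949411] 0.9975202736618322
top (array([ 430.5, -319.9]), array([25.9, 25.7]), 21.13) 0.12221005222871988 1329
fl (array([ 430.3, -320.5]), array([75.1, 62.5]), 20.34) 0.05823548839187979 4124
[-0.00047537 -0.00183888  0.05824609]
trim [51.6, 51.2, 52.0, 52.0, 52.2, 51.8, 52.2, 51.9] 51.3 52.6
```

View pics/w6.png

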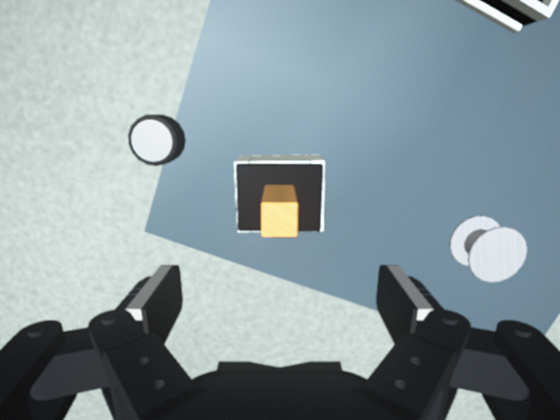

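The roller stands level and centred in its stand: handle at (280,211), flange at (280,197). The gripper is clear and the trim reads flush, so I'm handing in.

```bash
python3 -c "
from h import *
print(ticket.hand_in())"
```

```text
the job is handed in; nothing more can be done
None
```

I rolled all eight trim pieces down at about 12–14 N read at the wrist; depth readings then showed them flush with the rim. The roller is back upright in its stand, and I handed the job in at about 30 s (the hand-in gave no verdict).

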